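Clamp a jar in the jar holder with its eccentric knob

ROBOT

A 7-joint arm with a two-finger parallel gripper is mounted at the origin on a cart in front of the work surface, level with it; the furniture and walls round the work are solid. World frame = base frame: x ahead of the robot, y to its left, z up, the work surface at z = 0. Lengths are in m, angles in rad, forces in N, time in s.
With the tool pointing down it reaches from about 0.425 to 0.875 m from the base axis. Payload 4.7 kg.
Tool frame: the origin (TCP) lies midway between the tips of the shut fingers; the grasp point (between the pads) lies 19 mm behind it (ctrl.grip_point_offset is the distance from the TCP to the grasp point, in m); z points along the fingers, y is the line along which they close (so a half turn about z gives the same grasp; the last joint's range is limited). The gripper opens to 87 mm and grips with 3 to 60 N. Pads are 19 mm wide; open, the fingers measure 117 mm over their backs; the gripper's body (75 mm by 190 mm) begins 51 mm behind the grasp point.
Start: joints at [-1.272, 0.321, -0.07, 1.45, 0.023, 1.371, -0.057], TCP at [0.183, 0.624, 0.223] pointing down, gripper open.
Joint ranges: [-2.86, 2.86], [-0.3, 2.09], [-1.38, 1.24], [0.06, 2.45], [-1.56, 4.7], [0.09, 2.05], [-2.69, 2.69]. Speed limits (rad/s): [2.57, 2.57, 3.14, 3.14, 3.14, 3.14, 3.14].

INTERFACE

Orientations are given as a rotation vector (axis times angle).
In Python, from bench import ctrl gives the robot as it stands.
- The arm moves only by the tool move_arm, never from a script. Its argument "increments" is text: rows parted by semicolons, each of 7 numbers parted by spaces: the shift along the world's x, y, z in mm, then the turn, a rotation vector about the world's x, y, z in degrees, then the closure in counts, from 0 (fully open) to 255 (shut). A call has exactly 8 rows; each row shifts and turns the commanded pose from where the row before left it; what a row does not reach is not made up. A row lasts 1/12 s, in which the tool goes at most 41.7 mm and 7.16 degrees, less where a joint would pass 70% of its speed; a pose out of reach is approached as far as the arm can. A call with a gripper value outside its range is refused whole. The fingers move at their own pace and stop on an object; "grip_force" is the grip in N (left out, the last holds). Time passes only in rows, so rows that do not move let the fingers close, or fill a call up. It gives the time, the measured TCP pose, the force, the opening and the grip force at its end, in the units of the state.
- ctrl.get_state(): the state, without advancing time (a new reading comes with each control period).
- ctrl.get_image(name): name is "scene" or "top" or "wrist"; returns a dict with "frame" (480x640x3 uint8, red, green, blue), "depth" (480x640 float32, m along the optical axis (not along the pixel's ray), 0 where there is no reading), "fx", "fy", "cx", "cy" (pixels), "position" and "orientation" of the camera in the world. Camera axes: x right, y down, z forward; pixel columns grow to the right and rows downward; lengths in m; the calibration is good to about 2 mm. A picture is of the moment at which its call begins.
- ctrl.close_job(): hands the job in; it is judged then, once.
Trained networks look in a picture, given as the dict that the camera call returned (one of the last four; its "shot" number tells which), for a name from the list of things; names that differ only in an ending like _2 or _b are one class to them, and where a whole thing is asked for, a point or a joint stands for the part that bears it (a point fixed in the world has none). Each returns a list of dicts, best first, with "score" (0 to 1); they miss things now and then, are a little off and sometimes report something else, mostly with a low value. They report only what shows in the picture. A call takes as long as a camera call.
- ctrl.find_in(target, picture): "centre" ([x, y, z] in m, in world coordinates, good to about 4 mm: the middle of the surface that is visible of it).
- ctrl.silhouettes(target, picture): "region" (480x640 bool, what is visible of it).
The state is a dict: "time": time; "joint_positions": joint angles; "qd": joint speeds; "joint_torque": joint torques, N m; "position": TCP position; "tool_rot": TCP orientation; "ft_force": force on the tool from outside, world axes, zero at the start; "torque": the same for the moment, N m; "grip_width": opening from 0.0 (shut) to 1.0 (fully open); "grip_force": force on a finger pad.
Only numpy, scipy, OpenCV 4.12 (cv2) and the standard library are available. Lean on these libraries where they do the work, as an engineer would, in place of code of your own. Each camera call takes 0.05 s, during which the arm holds its last target. There are 200 camera calls.

TASK

Stand the slim spice jar upright on the wooden jar holder, in its V-shaped jaw, and let it go; then turn the eccentric knob counterclockwise until its lobe presses the jar firmly into the V, and leave it clamped so that its cap can be unscrewed one-handed. The jar is glass, so stop as soon as the knob turns firm and never force it hard; leave the other things on the counter alone.

Things in the scene. Friction and masses are not known exactly. Their poses are not given: they have to be found in the camera images.
- holder: Wooden board (120 x 185 x 10 mm, origin under its centre, long side along its y, yaw varies) of a jar holder, fixed to the counter; it carries the V-jaw towards its -y end and the eccentric knob towards its +y end. Its top face is 10 mm above the counter.
- put_down (a point): Point on the board's top (10 mm above the counter), axes as the board's, 54.6 mm along -y from the knob's axis: a jar whose axis is put here is clear of knob and jaw by 2 mm. Around it stands a white nylon V-jaw, two walls at right angles (tops 52 mm above the counter) opening to +y; a jar touching both walls has its axis 3 to 7 mm further along -y: the jaw is adjustable, its setting varies and is not measured.
- cam_knob: Eccentric knob turning on a fixed vertical axis; origin on the axis at the board's top, 10 mm above the counter. It stays where it is left (0.35 N m friction). At the start its lobe (body +x) points 116 to 134 deg away from the direction to the V-jaw (-y of the board); turned COUNTERCLOCKWISE seen from above, it meets a seated jar after about 0.5 to 1.4 rad.
- cam_disc (a point): Centre of the knob's polished steel disc (the eccentric): radius 34 mm, 28 to 46 mm above the counter, centre 10 mm off the axis along the knob's +x. It first slides the jar into the V, whose springs yield 1 mm per 15 N, then the torque on the knob rises above the friction by 0.02 to 0.04 N m per newton on the jar, 3 to 7 N m per rad. A proper clamping force is 5 to 25 N: let go once the resistance has grown by 0.4 to 0.6 N m.
- knob_grip (a point): Point on the knob's axis at the middle of its upright grip bar, 88 mm above the counter. Axes as the knob's: the bar is 14 mm thick along x, 44 mm long along y and 34 mm high (70 to 104 mm above the counter); grip it across x.
- jar_mid (a point): Centre (half-way up) of the spice jar: slim round glass jar with a red screw cap, 45 mm in diameter all the way up, 106 mm tall, about 0.11 kg, upright on the counter to the robot's right of the holder; any yaw will do.
- white_mug: Bystander, loose: white mug with a leaf pattern, 82x112x94 mm; origin under its centre. To be left alone.
- short_jar: Bystander, loose: short jar with a white lid, 64 mm wide, 87 mm tall; origin under its centre. To be left alone.
- mill: Bystander, loose: small shaker, 44 mm wide, 90 mm tall; origin under its centre. To be left alone.
- lemon: Bystander, loose: lemon, about 71x53x51 mm; origin under its centre. To be left alone.
- garlic: Bystander, loose: garlic bulb, about 53 mm; origin under its centre. To be left alone.
- salt_bowl: Bystander, loose: small white bowl, 72 mm wide, 35 mm high; origin under its centre. To be left alone.
- tin: Bystander, loose: low round tin, 75 mm wide, 58 mm high; origin under its centre. To be left alone.
- teaspoon: Bystander, loose: teaspoon, 130 mm long; origin under its centre. To be left alone.

How it is judged:
On the way, in this order (a step that is already met when the one before it is completed fails the run):
1. the spice jar stands upright in the V-jaw, let go, and the knob does not bear on it yet (horizontal distance between jar_mid and put_down below 0.014 m and angle between jar_mid's own z axis and vertical below 0.06 rad and height (world z) of jar_mid between 0.059 and 0.067 m and contact force between the fingers and jar below 0.3 N and contact force between jar and cam_knob below 2 N), for 0.2 s.
2. the knob's lobe bears on the jar with at least 5 N (horizontal distance between jar_mid and put_down below 0.014 m and angle between jar_mid's own z axis and vertical below 0.06 rad and height (world z) of jar_mid between 0.059 and 0.067 m and contact force between jar and cam_knob above 5 N), for 0.2 s.
At the end, for the whole second after the job is handed in: The jar stands upright (within 0.06 rad) on the board, its axis within 14 mm of put_down (inside the V), and the knob, released and at rest, presses it into the V with 5 to 25 N (all of step 2 and contact force between jar and cam_knob below 25 N and linear speed of jar below 0.01 m/s and angular speed of cam_knob below 0.05 rad/s); the robot touches nothing.
It fails at once if the knob presses on the glass jar with more than 32 N (contact force between jar and cam_knob above 32 N).
It fails at once if the jar is tipped by more than 0.5 rad (angle between jar_mid's own z axis and vertical above 0.5 rad).
It fails at once if one of the other things on the counter is pushed more than 2 cm (distance of any of white_mug, short_jar, mill, lemon, garlic, salt_bowl, tin, teaspoon from where it was at the start of the episode above 0.02 m).
It also fails if it takes over 61 s, if anything falls off the work surface, if the arm or the gripper's body presses on something with over 40 N, if the wrist force passes 120 N, or if a joint passes its speed limit or range.

## Working session

There is one attempt and no reset: what is moved stays moved. The work goes in short steps, Python scripts to look and compute and a tool call to move; the robot and the scene stay as the last step left them, time stands still between calls to the robot, and variables do not carry over. Pictures are saved under pics/ and viewed, at most 10 in all, crops included, and the job is handed in when it is done.

Besides the shell and the picture viewer there is one more tool, called after "Call:" by a JSON object that holds its "op" and its "data". move_arm: Moves the arm, as the interface text tells. Its arguments: {"type":"object","properties":{"increments":{"type":"string"},"grip_force":{"type":"number"}},"required":["increments"]}

```bash
mkdir -p pics; cat > h.py <<'E'
import numpy as np, cv2
from scipy.spatial.transform import Rotation as R
from bench import ctrl
def rot(o):
    o=np.array(o,float)
    return o if o.shape==(3,3) else (R.from_rotvec(o).as_matrix() if o.size==3 else R.from_quat(o).as_matrix())
def pts(p,mask=None):
    d=p["depth"]; v,u=np.nonzero((d>0) if mask is None else (mask&(d>0)))
    z=d[v,u]; c=np.stack([(u-p["cx"])/p["fx"]*z,(v-p["cy"])/p["fy"]*z,z],1)
    return c@rot(p["orientation"]).T+np.array(p["position"])
def save(p,n): cv2.imwrite(f"pics/{n}.png",p["frame"][:,:,::-1])
E
python3 - <<'E'
from h import *
s=ctrl.get_state(); print(s)
for n in ["top","scene"]:
    p=ctrl.get_image(n); save(p,n+"1"); print(n,p["position"],p["orientation"],p["fx"])
    for t in ["holder","cam_knob","knob_grip","cam_disc","jar_mid","put_down","white_mug","short_jar","mill","lemon","garlic","salt_bowl","tin","teaspoon"]:
        try: print(t,[(np.round(f["centre"],3).tolist(),round(f["score"],2)) for f in ctrl.find_in(t,p)[:2]])
        except Exception as e: print(t,e)
E
```

```text
{'time': 0.0, 'joint_positions': array([-1.27189101,  0.32181677, -0.07009628,  1.45166262,  0.02259465,
        1.37079559, -0.05688553]), 'qd': array([-1.88074839e-03, -5.88536919e-04,  1.56479081e-03, -9.81881659e-04,
       -1.28739360e-03, -8.74848432e-05,  8.47981457e-04]), 'joint_torque': array([ 6.76573363e-04, -4.91301906e+01, -4.03652675e-01, -3.12525272e+01,
       -6.38778205e-02,  4.42644081e-02,  2.23811849e-04]), 'position': array([0.18251592, 0.62327767, 0.22147187]), 'tool_rot': array([-4.45749865e-01, -3.10962509e+00,  2.96317093e-03]), 'ft_force': array([ 0.2850982 , -0.79685765,  0.88089275]), 'torque': array([0.03440518, 0.00112455, 0.01995814]), 'grip_force': 0.0, 'grip_width': 0.9964480282699267}
top [0.45874645 0.18456402 1.08829323] [-2.1600029   2.19222865 -0.14712803] 545.032452758333
holder [([0.483, 0.273, 0.013], 0.86)]
cam_knob [([0.483, 0.311, 0.045], 0.66)]
knob_grip [([0.483, 0.312, 0.043], 0.58), ([0.582, -0.037, 0.006], 0.47)]
cam_disc [([0.483, 0.312, 0.046], 0.57)]
jar_mid [([0.49, -0.067, 0.108], 0.67), ([0.661, 0.043, 0.044], 0.34)]
put_down [(
[... 457 characters left out ...]
0.84), ([0.481, 0.315, 0.044], 0.49)]
scene [ 0.17033531 -0.59699072  0.56399811] [-2.02314096  0.52230641 -0.30797249] 544.639157247241
holder []
cam_knob [([0.478, 0.302, 0.048], 0.83)]
knob_grip [([0.478, 0.301, 0.048], 0.83)]
cam_disc [([0.479, 0.299, 0.044], 0.63)]
jar_mid [([0.484, -0.09, 0.071], 0.7), ([0.479, 0.303, 0.048], 0.51)]
put_down [([0.475, 0.288, 0.013], 0.83)]
white_mug [([0.669, 0.164, 0.062], 0.82)]
short_jar [([0.632, -0.123, 0.063], 0.84)]
mill [([0.665, 0.024, 0.05], 0.64)]
lemon [([0.623, 0.078, 0.037], 0.66)]
garlic []
salt_bowl [([0.641, 0.427, 0.024], 0.78)]
tin [([0.667, 0.307, 0.049], 0.59)]
teaspoon [([0.667, 0.307, 0.048], 0.63), ([0.585, -0.04, 0.007], 0.56)]
```

View pics/top1.png

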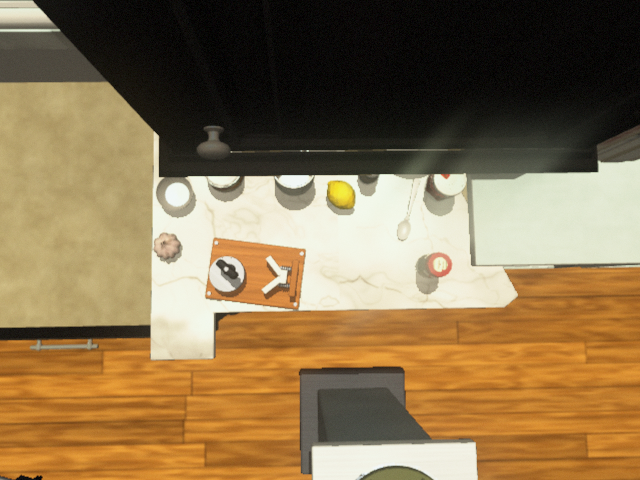

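View pics/scene1.png

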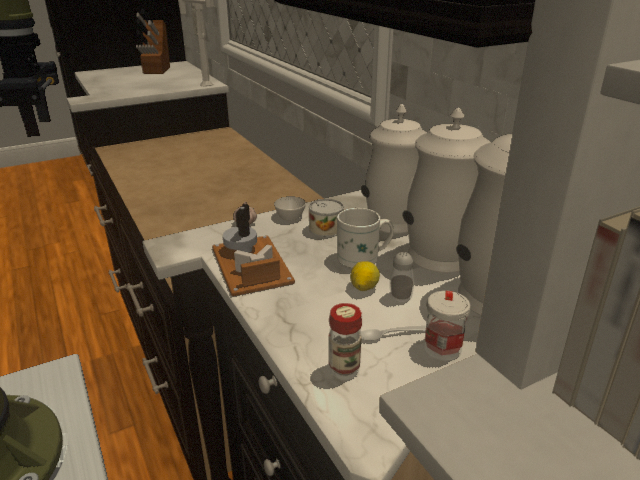

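```bash
python3 - <<'E'
from h import *
p=ctrl.get_image("top")
P=pts(p); x,y,z=P.T
def rect(m,n):
    Q=P[m]; r=cv2.minAreaRect(Q[:,:2].astype(np.float32)*1000); print(n,len(Q),r,np.round(Q.mean(0),4))
near=(abs(x-.483)<.15)&(abs(y-.27)<.15)
print(np.unique(np.round(z[near],2),return_counts=True))
rect(near&(z>.005)&(z<.016)&(x<.59),"board")
rect(near&(z>.098)&(z<.11)&(x<.58),"bar")
Q=P[near&(z>.043)&(z<.056)&(x<.58)]
print(cv2.minAreaRect(Q[:,:2].astype(np.float32)*1000))
rect(near&(z>.047)&(z<.056)&(x<.58)&(y<.29),"jaw")
d=near&(z>.040)&(z<.0485)&(x<.58)&(y>.27);
print("disc",cv2.minEnclosingCircle(P[d][:,:2].astype(np.float32)*1000))
j=(np.hypot(x-.49,y+.067)<.05)&(z>.098)
print("jar",cv2.minEnclosingCircle(P[j][:,:2].astype(np.float32)*1000),P[j].mean(0))
E
```

```text
(array([-0.92, -0.91, -0.9 , -0.89, -0.88, -0.8 , -0.79, -0.78, -0.77,
       -0.76, -0.54, -0.53, -0.49, -0.48, -0.46, -0.44, -0.43, -0.42,
       -0.41, -0.4 , -0.38, -0.37, -0.36, -0.35, -0.34, -0.33, -0.32,
       -0.31, -0.3 , -0.29, -0.28, -0.2 , -0.19, -0.18, -0.17, -0.16,
       -0.02, -0.01,  0.  ,  0.01,  0.02,  0.03,  0.04,  0.05,  0.06,
        0.07,  0.08,  0.09,  0.1 ,  0.11,  0.47,  0.48,  0.49,  0.5 ,
        0.51,  0.52,  0.53,  0.54,  0.55,  0.56,  0.57,  0.58,  0.59,
        0.6 ,  0.61,  0.62,  0.63,  0.64,  0.65,  0.66,  0.67,  0.68,
        0.69,  0.7 ,  0.71,  0.72,  0.73,  0.74,  0.75,  0.76,  0.77,
        0.78,  0.79,  0.8 ,  0.81,  0.82,  0.83,  0.84,  0.85]), array([    1,   126,   488,   143,     1,     2,     1,     2,     6,
          10,     1,     1,     1,     1,     2,     2,     1,     2,
           2,     2,     2,     2,     3,     2,     3,     1,     5,
           3,     9,     4,     3,     3,    14,    13,     6,    16,
          37,    72, 12439,  4191,    75,   104,   318,  1111,    43,
          20,    12,     7,   131,    59,   118,  2192
[... 255 characters left out ...]
3209,  3040,  2101,  1850,  1162]))
board 4100 ((466.8488464355469, 270.6336364746094), (296.8184814453125, 245.13262939453125), 89.79849243164062) [0.4843 0.2594 0.0102]
bar 185 ((489.62042236328125, 309.5385437011719), (43.585205078125, 13.990578651428223), 47.4182014465332) [0.4897 0.3095 0.1037]
((481.603271484375, 265.8414611816406), (167.89312744140625, 72.66233825683594), 84.92870330810547)
jaw 591 ((479.1351318359375, 237.0054931640625), (107.96006774902344, 72.18708038330078), 82.07009887695312) [0.4757 0.2127 0.052 ]
disc ((482.4815979003906, 316.4577331542969), 33.93868637084961)
jar ((492.3624267578125, -74.9720230102539), 22.683940887451172) [ 0.49157441 -0.07432625  0.10655532]
```

Top view: board at about (255,273) px, with the knob at (228,274) and the V opening left towards it. The jar's red cap is at (438,265) and the other things sit further back. Next I'll get the board's yaw and the overhead clearance.

```bash
python3 - <<'E'
from h import *
p=ctrl.get_image("top")
f=ctrl.silhouettes("holder",p)[0]; print(f["score"],f["region"].sum())
Pm=np.zeros((480,640,3)); d=p["depth"]; v,u=np.nonzero(d>=-1); P=pts({**p,"depth":np.where(d>0,d,1)})
hsv=cv2.cvtColor(p["frame"],cv2.COLOR_RGB2HSV).reshape(-1,3)
m=(hsv[:,1]>110)&(P[:,2]>.004)&(P[:,2]<.016)&(P[:,0]>.40)&(P[:,0]<.57)&(P[:,1]>.15)&(P[:,1]<.39)
Q=P[m]; lo=cv2.minAreaRect(Q[:,:2].astype(np.float32)*1000); print(lo,len(Q))
r=cv2.minAreaRect(P[f["region"].ravel()&(P[:,2]>.006)&(P[:,2]<.012)][:,:2].astype(np.float32)*1000); print(r)
# edge line fit: long sides
for a in np.arange(-9,9.1,1.0):
    pass
H=P[(P[:,2]>.25)&(abs(P[:,1]-.1)<.6)&(P[:,0]>.25)]; print("overhead min x", np.percentile(H[:,0],[0,1,5]), H[:,2].min())
s=ctrl.get_image("scene"); S=pts(s); k=(S[:,2]>.13)&(S[:,0]>.3)&(S[:,1]>-.4)&(S[:,1]<.5)
for y0 in np.arange(-.4,.5,.1):
    q=S[k&(S[:,1]>=y0)&(S[:,1]<y0+.1)]
    if len(q): print(round(y0,1),np.percentile(q[:,0],1),q[:,2].min())
E
```

```text
0.83 5207
((482.20916748046875, 264.9463806152344), (184.18157958984375, 118.49258422851562), 81.841552734375) 3731
((483.42462158203125, 264.17816162109375), (184.90045166015625, 119.9192886352539), 81.92537689208984)
overhead min x [0.57685385 0.58440524 0.58791067] 0.2508246571752416
-0.4 0.6932310145884093 0.13002952775593418
-0.3 0.6596687094153815 0.13000663476743918
-0.2 0.5849399493866471 0.13003920172768818
-0.1 0.5845577684679583 0.13006497656140054
-0.0 0.584613151391034 0.13001459688188943
0.1 0.5852532210356084 0.13000866085273827
0.2 0.5857807369908253 0.13002765495913554
0.3 0.5955070308368883 0.13087184222594633
0.4 0.9205008291735945 0.14645714121569442
```

Call:
{"op": "move_arm", "data": {"increments": "37 -34 0 0 0 -6 0;37 -34 0 0 0 -6 0;37 -34 0 0 0 -6 0;37 -34 0 0 0 -6 0;37 -34 0 0 0 -6 0;37 -34 0 0 0 -6 0;37 -34 0 0 0 -6 0;37 -34 0 0 0 -6 0"}}

```text
time: 2.37
position: [0.4293, 0.3967, 0.223]
tool_rot: [1.679, 2.655, 0.001]
ft_force: [1.5, 0.6, 0.1]
grip_width: 0.999
grip_force: 0.0
```

Call:
{"op": "move_arm", "data": {"increments": "12 -40 0 0 0 -6 0;12 -40 0 0 0 -6 0;12 -40 0 0 0 -6 0;12 -40 0 0 0 -6 0;12 -40 0 0 0 -6 0;3 -40 0 0 0 -3.5 0;0 -40 0 0 0 0 0;0 -40 0 0 0 0 0"}}

```text
time: 3.03
position: [0.4909, 0.0767, 0.2228]
tool_rot: [2.368, 2.064, 0.001]
ft_force: [-0.4, 0.5, 0.0]
grip_width: 1.001
grip_force: 0.0
```

Call:
{"op": "move_arm", "data": {"increments": "0 -40 0 0 0 0 0;0 -40 0 0 0 0 0;0 -40 0 0 0 0 0;0 -32 0 0 0 0 0;0 0 0 0 0 0 0;0 0 0 0 0 0 0;0 0 0 0 0 0 0;0 0 0 0 0 0 0"}}

```text
time: 3.7
position: [0.4911, -0.0715, 0.2225]
tool_rot: [-2.365, -2.068, -0.0]
ft_force: [-0.5, -0.4, 0.5]
grip_width: 1.0
grip_force: 0.0
```

```bash
python3 - <<'E'
from h import *
s=ctrl.get_state(); print(s["position"],s["tool_rot"],s["joint_positions"],rot(s["tool_rot"])[:,1])
p=ctrl.get_image("wrist"); P=pts(p); x,y,z=P.T
m=(np.hypot(x-.492,y+.075)<.05)&(z>.098)&(z<.115); 
print(m.sum(),cv2.minEnclosingCircle(P[m][:,:2].astype(np.float32)*1000),P[m].mean(0))
E
```

```text
[ 0.49108524 -0.07153758  0.22251755] [-2.36475870e+00 -2.06764731e+00 -3.33441366e-04] [-0.55090135 -0.03000838  0.63641171  1.84245949  0.01796659  1.32343035
 -0.05296961] [ 9.91053713e-01 -1.33463544e-01 -1.42456186e-04]
3220 ((490.9445495605469, -74.08644104003906), 22.37946128845215) [ 0.49116266 -0.07297313  0.10627567]
```

Call:
{"op": "move_arm", "data": {"increments": "0 -2.5 -30 0 0 0 0;0 0 -30 0 0 0 0;0 0 -30 0 0 0 0;0 0 -30 0 0 0 0;0 0 -30 0 0 0 0;0 0 -20 0 0 0 0;0 0 0 0 0 0 0;0 0 0 0 0 0 0"}}

```text
time: 4.42
position: [0.4903, -0.0749, 0.052]
tool_rot: [-2.365, -2.066, 0.004]
ft_force: [1.0, 0.4, 0.6]
grip_width: 1.0
grip_force: 0.0
```

Call:
{"op": "move_arm", "data": {"increments": "0 0 0 0 0 0 200;0 0 0 0 0 0 200;0 0 0 0 0 0 200;0 0 0 0 0 0 200;0 0 0 0 0 0 200;0 0 0 0 0 0 200;0 0 0 0 0 0 200;0 0 0 0 0 0 200", "grip_force": 15}}

```text
time: 5.08
position: [0.4911, -0.0757, 0.0527]
tool_rot: [2.367, 2.065, 0.001]
ft_force: [-0.7, -0.4, 0.7]
grip_width: 0.509
grip_force: 15.0
```

Call:
{"op": "move_arm", "data": {"increments": "0 0 25 0 0 0 200;0 0 25 0 0 0 200;0 0 25 0 0 0 200;0 0 25 0 0 0 200;0 20 0 0 0 0 200;-1 30 0 0 0 0 200;-1 30 0 0 0 0 200;-1 30 0 0 0 0 200"}}

```text
time: 5.75
position: [0.4875, 0.0352, 0.1525]
tool_rot: [-2.369, -2.063, -0.0]
ft_force: [-0.7, -0.3, -0.9]
grip_width: 0.513
grip_force: 15.0
```

Call:
{"op": "move_arm", "data": {"increments": "-1 30 0 0 0 0 200;-1 30 0 0 0 0 200;-1 30 0 0 0 0 200;-1 30 0 0 0 0 200;-1 30 0 0 0 0 200;-1 30 0 0 0 0 200;0 25 0 0 0 0 200;0 15 0 0 0 0 200"}}

```text
time: 6.42
position: [0.4808, 0.2577, 0.152]
tool_rot: [-2.363, -2.069, 0.001]
ft_force: [-1.0, 0.2, -0.8]
grip_width: 0.514
grip_force: 15.0
```

Call:
{"op": "move_arm", "data": {"increments": "0 0 0 0 0 0 200;0 0 0 0 0 0 200;0 0 0 0 0 0 200;0 0 0 0 0 0 200;0 0 0 0 0 0 200;0 0 0 0 0 0 200;0 0 0 0 0 0 200;0 0 0 0 0 0 200"}}

```text
time: 7.08
position: [0.482, 0.2539, 0.1527]
tool_rot: [-2.368, -2.064, -0.0]
ft_force: [-0.2, 0.8, 0.0]
grip_width: 0.511
grip_force: 15.0
```

```bash
python3 - <<'E'
from h import *
s=ctrl.get_state(); print(s["position"],rot(s["tool_rot"])[:,1],rot(s["tool_rot"])[:,2])
p=ctrl.get_image("wrist"); save(p,"w1"); P=pts(p); x,y,z=P.T
T=s["position"]
for h in [.11,.13,.15,.17,.19,.20,.21]:
    m=(abs(z-h)<.004)&(np.hypot(x-T[0],y-T[1])<.035)
    if m.sum()>20: print(h,m.sum(),cv2.minEnclosingCircle(P[m][:,:2].astype(np.float32)*1000),P[m].min(0),P[m].max(0))
m=(z>.098)&(z<.110)&(abs(x-.49)<.06)&(y>.28)&(y<.35)
print(m.sum()); 
if m.sum()>20: print("bar",cv2.minAreaRect(P[m][:,:2].astype(np.float32)*1000))
E
```

```text
[0.48203645 0.25389898 0.15269559] [ 9.90627240e-01 -1.36593050e-01  9.63268229e-05] [ 1.13694972e-04  1.19350980e-04 -9.99999986e-01]
0.11 232 ((482.2994079589844, 264.68359375), 20.87881088256836) [0.46144325 0.26371368 0.10610423] [0.50315561 0.27767545 0.11395054]
0.13 458 ((482.6221923828125, 264.02679443359375), 21.592012405395508) [0.46108565 0.26248194 0.12603881] [0.5041588  0.27761212 0.13398986]
0.15 704 ((483.5099182128906, 265.37579345703125), 30.58781623840332) [0.45321946 0.26001164 0.14600378] [0.5138004  0.27768649 0.15399565]
0.17 1698 ((483.3567810058594, 265.1629333496094), 31.27029037475586) [0.4523506  0.25511489 0.16600069] [0.51436299 0.27790313 0.17399886]
0.19 2179 ((483.5517578125, 265.05499267578125), 33.083614349365234) [0.45075443 0.25610252 0.18601861] [0.51634916 0.27867774 0.19399866]
0.2 3031 ((483.1098327636719, 261.380126953125), 33.28432083129883) [0.4508854  0.23866271 0.19600297] [0.5163774  0.27803961 0.20398391]
0.21 6552 ((481.6205749511719, 251.53704833984375), 28.591266632080078) [0.45357402 0.23874921 0.20600036] [0.50966412 0.27755958 0.21399978]
2440
bar ((488.8678894042969, 311.07720947265625), (43.93037414550781, 14.10764217376709), 47.67029571533203)
```

View pics/w1.png

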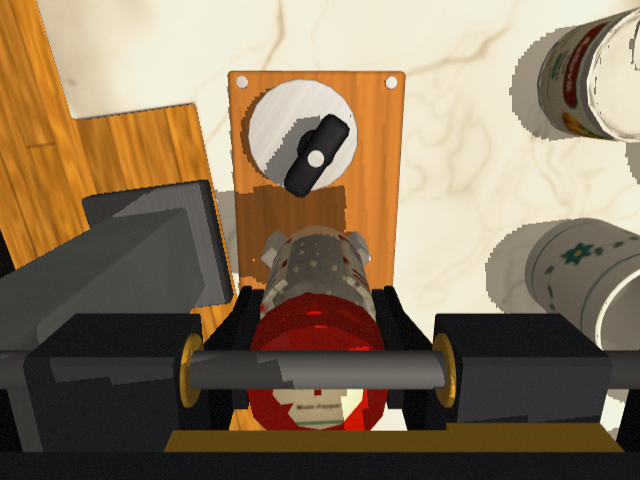

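The wrist view shows the jar held upright at (315,330) px above the V. The bar is at (316,158), and the camera puts the jar about 1.5 mm off the target, so I'll correct that and lower it.

Call:
{"op": "move_arm", "data": {"increments": "-1 1.5 0 0 0 0 200;0 0 -20 0 0 0 200;0 0 -20 0 0 0 200;0 0 -20 0 0 0 200;0 0 -15 0 0 0 200;0 0 -8 0 0 0 200;0 0 -4 0 0 0 200;0 0 0 0 0 0 200"}}

```text
time: 7.8
position: [0.4806, 0.2556, 0.0651]
tool_rot: [2.368, 2.065, -0.002]
ft_force: [0.0, 0.0, -1.4]
grip_width: 0.509
grip_force: 15.0
```

Call:
{"op": "move_arm", "data": {"increments": "0 0 0 0 0 0 200;0 0 0 0 0 0 200;0 0 -1 0 0 0 200;0 0 -0.5 0 0 0 200;0 0 -0.5 0 0 0 200;0 0 -0.5 0 0 0 200;0 0 0 0 0 0 200;0 0 0 0 0 0 200"}}

```text
time: 8.47
position: [0.4809, 0.2557, 0.0631]
tool_rot: [2.368, 2.065, -0.0]
ft_force: [0.0, -0.2, -1.8]
grip_width: 0.512
grip_force: 15.0
```

Call:
{"op": "move_arm", "data": {"increments": "0 0 -0.5 0 0 0 200;0 0 -0.5 0 0 0 200;0 0 0 0 0 0 200;0 0 0 0 0 0 200;0 0 0 0 0 0 200;0 0 0 0 0 0 200;0 0 0 0 0 0 200;0 0 0 0 0 0 200"}}

```text
time: 9.13
position: [0.4811, 0.2558, 0.0627]
tool_rot: [-2.368, -2.065, -0.0]
ft_force: [-1.6, -1.0, 5.3]
grip_width: 0.508
grip_force: 15.0
```

Contact with the board (+5 N), so I'll open and rise.

Call:
{"op": "move_arm", "data": {"increments": "0 0 0.3 0 0 0 120;0 0 0 0 0 0 100;0 0 0 0 0 0 80;0 0 0 0 0 0 60;0 0 0 0 0 0 30;0 0 0 0 0 0 0;0 0 0 0 0 0 0;0 0 0 0 0 0 0"}}

```text
time: 9.8
position: [0.481, 0.2557, 0.0623]
tool_rot: [2.368, 2.065, -0.0]
ft_force: [-1.2, -0.9, 0.1]
grip_width: 0.955
grip_force: 0.0
```

Call:
{"op": "move_arm", "data": {"increments": "0 0 20 0 0 0 0;0 0 30 0 0 0 0;0 0 30 0 0 0 0;0 0 30 0 0 0 0;0 0 30 0 0 0 0;0 0 20 0 0 0 0;0 0 0 0 0 0 0;0 0 0 0 0 0 0"}}

```text
time: 10.47
position: [0.4816, 0.2561, 0.2236]
tool_rot: [2.368, 2.065, 0.004]
ft_force: [-0.8, -0.3, -1.3]
grip_width: 1.003
grip_force: 0.0
```

```bash
python3 - <<'E'
from h import *
s=ctrl.get_state(); print(s["position"],rot(s["tool_rot"])[:,1],s["torque"],s["joint_positions"])
p=ctrl.get_image("wrist"); save(p,"w2"); P=pts(p); x,y,z=P.T
m=(z>.108)&(z<.125)&(np.hypot(x-.481,y-.257)<.035)
print(m.sum(),cv2.minEnclosingCircle(P[m][:,:2].astype(np.float32)*1000),P[m].mean(0))
m=(z>.098)&(z<.110)&(abs(x-.49)<.06)&(y>.285)&(y<.35)
print("bar",cv2.minAreaRect(P[m][:,:2].astype(np.float32)*1000))
m=(z>.040)&(z<.0485)&(abs(x-.485)<.06)&(y>.27)&(y<.37)
print("disc",cv2.minEnclosingCircle(P[m][:,:2].astype(np.float32)*1000))
E
```

```text
[0.48161601 0.25611339 0.22361874] [ 0.99071264 -0.13595762  0.00199791] [-0.11595985  0.05426908  0.0162811 ] [-0.88516953  0.09320663  0.37275082  1.72682229 -0.03537986  1.32524954
 -0.64176271]
3445 ((480.9983825683594, 257.18927001953125), 22.38484001159668) [0.48110082 0.25846416 0.11629065]
bar ((488.76593017578125, 311.1163635253906), (43.97347640991211, 14.010220527648926), 47.69832229614258)
disc ((480.415283203125, 308.8863830566406), 42.70616149902344)
```

View pics/w2.png

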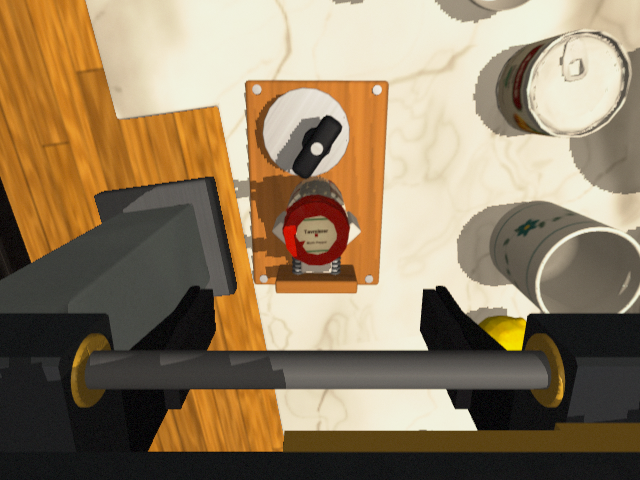

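The jar stands at (316,230) px in the V, within 1 mm of the target. Next is the knob: its bar is at (316,148) px, 47.7° long axis.

Call:
{"op": "move_arm", "data": {"increments": "2 14 0 0 0 -7 0;2 14 0 0 0 -7 0;2 14 0 0 0 -7 0;1.5 12.5 0 0 0 -7 0;0 0 0 0 0 -6.5 0;0 0 -30 0 0 0 0;0 0 -30 0 0 0 0;0 0 -20 0 0 0 0"}}

```text
time: 11.18
position: [0.4864, 0.309, 0.1379]
tool_rot: [2.872, 1.269, -0.009]
ft_force: [-0.5, 0.2, -0.2]
grip_width: 0.999
grip_force: 0.0
```

Call:
{"op": "move_arm", "data": {"increments": "0 0 -20 0 0 0 0;0 0 -20 0 0 0 0;0 0 -20 0 0 0 0;0 0 -11.5 0 0 0 0;0 0 0 0 0 0 0;0 0 0 0 0 0 0;0 0 0 0 0 0 0;0 0 0 0 0 0 0"}}

```text
time: 11.85
position: [0.4893, 0.3108, 0.0722]
tool_rot: [-2.873, -1.27, -0.003]
ft_force: [-0.9, 0.5, 0.3]
grip_width: 1.001
grip_force: 0.0
```

```bash
python3 - <<'E'
from h import *
s=ctrl.get_state(); y=rot(s["tool_rot"])[:,1]; print(s["position"],np.degrees(np.arctan2(y[1],y[0])),s["torque"],s["ft_force"],s["joint_positions"])
E
```

```text
[0.48931198 0.31076541 0.07218065] -42.31992958088158 [-0.10254482  0.07605504  0.02600714] [-0.8603161   0.48496224  0.29150367] [-0.93061943  0.30088211  0.37168447  1.81635031 -0.1249334   1.04497416
 -1.25013605]
```

Call:
{"op": "move_arm", "data": {"increments": "0 0 0 0 0 0 255;0 0 0 0 0 0 255;0 0 0 0 0 0 255;0 0 0 0 0 0 255;0 0 0 0 0 0 255;0 0 0 0 0 0 255;0 0 0 0 0 0 255;0 0 0 0 0 0 255", "grip_force": 60}}

```text
time: 12.52
position: [0.4884, 0.3102, 0.0709]
tool_rot: [2.873, 1.27, -0.0]
ft_force: [-0.4, -0.2, 0.4]
grip_width: 0.48
grip_force: 0.0
```

```bash
cat > st.py <<'E'
from h import *
s=ctrl.get_state(); y=rot(s["tool_rot"])[:,1]; print(s["time"],np.round(s["position"],4),"head",np.degrees(np.arctan2(y[1],y[0])),"tq",np.round(s["torque"],3),"F",np.round(s["ft_force"],1),s["grip_width"],s["grip_force"])
E
python3 st.py
```

```text
12.5167 [0.4884 0.3102 0.0709] head -42.316026004673816 tq [-0.123  0.118 -0.037] F [-0.4 -0.2  0.4] 0.48017006120672817 0.0
```

Call:
{"op": "move_arm", "data": {"increments": "0 0 0 0 0 0 255;0 0 0 0 0 0 255;0 0 0 0 0 0 255;0 0 0 0 0 0 255;0 0 0 0 0 0 255;0 0 0 0 0 0 255;0 0 0 0 0 0 255;0 0 0 0 0 0 255"}}

```text
time: 13.18
position: [0.4888, 0.3103, 0.0722]
tool_rot: [-2.873, -1.269, -0.001]
ft_force: [-2.8, -1.7, 7.0]
grip_width: 0.153
grip_force: 75.8
```

```bash
python3 st.py
```

```text
13.1833 [0.4888 0.3103 0.0722] head -42.32961815643132 tq [-0.527  0.606 -0.038] F [-2.8 -1.7  7. ] 0.1533817879260767 75.83618276752532
```

Call:
{"op": "move_arm", "data": {"increments": "0 0 0 0 0 3 255;0 0 0 0 0 3 255;0 0 0 0 0 3 255;0 0 0 0 0 3 255;0 0 0 0 0 3 255;0 0 0 0 0 3 255;0 0 0 0 0 2 255;0 0 0 0 0 2 255"}}

```text
time: 13.85
position: [0.4889, 0.3102, 0.0722]
tool_rot: [-2.578, -1.795, -0.001]
ft_force: [-2.3, -1.9, 7.5]
grip_width: 0.158
grip_force: 75.9
```

```bash
python3 st.py
```

```text
13.85 [0.4889 0.3102 0.0722] head -20.30232033852091 tq [-0.441  0.529 -0.408] F [-2.3 -1.9  7.5] 0.15764317820278995 75.86047179065645
```

Call:
{"op": "move_arm", "data": {"increments": "0 0 0 0 0 3 255;0 0 0 0 0 3 255;0 0 0 0 0 3 255;0 0 0 0 0 3 255;0 0 0 0 0 2 255;0 0 0 0 0 1 255;0 0 0 0 0 1 255;0 0 0 0 0 1 255"}}

```text
time: 14.52
position: [0.489, 0.3102, 0.0722]
tool_rot: [-2.286, -2.155, -0.002]
ft_force: [-1.5, -1.2, 7.4]
grip_width: 0.159
grip_force: 75.9
```

```bash
python3 st.py; python3 - <<'E'
from h import *
p=ctrl.get_image("scene"); save(p,"s2")
E
```

```text
14.5167 [0.489  0.3102 0.0722] head -3.361406060578989 tq [-0.347  0.385 -0.35 ] F [-1.5 -1.2  7.4] 0.15885847346628884 75.8508546743542
```

View pics/s2.png

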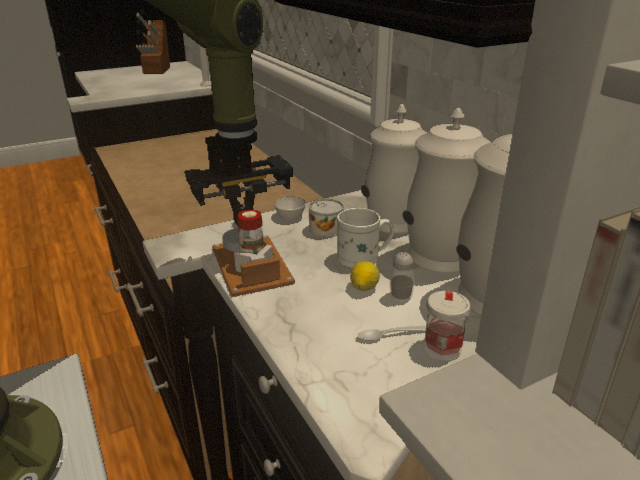

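The scene view shows the jar upright in the V at (250,232) px with the gripper on the knob. I'll turn in small steps from here.

Call:
{"op": "move_arm", "data": {"increments": "0 0 0 0 0 1 255;0 0 0 0 0 1 255;0 0 0 0 0 1 255;0 0 0 0 0 1 255;0 0 0 0 0 0 255;0 0 0 0 0 0 255;0 0 0 0 0 0 255;0 0 0 0 0 0 255"}}

```text
time: 15.23
position: [0.489, 0.3102, 0.0722]
tool_rot: [2.209, 2.233, 0.002]
ft_force: [-2.0, -1.6, 7.3]
grip_width: 0.156
grip_force: 75.8
```

```bash
python3 st.py
```

```text
15.2333 [0.489  0.3102 0.0722] head 0.6155887718060195 tq [-0.462  0.379 -0.224] F [-2.  -1.6  7.3] 0.15555436227385958 75.8214561548084
```

Call:
{"op": "move_arm", "data": {"increments": "0 0 0 0 0 0.5 255;0 0 0 0 0 0.5 255;0 0 0 0 0 0.5 255;0 0 0 0 0 0.5 255;0 0 0 0 0 0.5 255;0 0 0 0 0 0.5 255;0 0 0 0 0 0.5 255;0 0 0 0 0 0.5 255"}}

```text
time: 15.9
position: [0.489, 0.3102, 0.0722]
tool_rot: [-2.13, -2.309, -0.002]
ft_force: [-1.9, -1.1, 5.9]
grip_width: 0.153
grip_force: 75.9
```

```bash
python3 st.py
```

```text
15.9 [0.489  0.3102 0.0722] head 4.6148242127027785 tq [-0.388  0.4   -0.375] F [-1.9 -1.1  5.9] 0.15343699632615865 75.85491796955466
```

Call:
{"op": "move_arm", "data": {"increments": "0 0 0 0 0 0.5 255;0 0 0 0 0 0.5 255;0 0 0 0 0 0.5 255;0 0 0 0 0 0.5 255;0 0 0 0 0 0.5 255;0 0 0 0 0 0.5 255;0 0 0 0 0 0.5 255;0 0 0 0 0 0.5 255"}}

```text
time: 16.57
position: [0.4891, 0.3102, 0.0722]
tool_rot: [2.048, 2.382, 0.002]
ft_force: [-1.1, -0.9, 6.3]
grip_width: 0.158
grip_force: 75.8
```

```bash
python3 st.py
```

```text
16.5667 [0.4891 0.3102 0.0722] head 8.613264929835 tq [-0.423  0.466 -0.39 ] F [-1.1 -0.9  6.3] 0.1579847621231279 75.84892513230443
```

Call:
{"op": "move_arm", "data": {"increments": "0 0 0 0 0 0.5 255;0 0 0 0 0 0.5 255;0 0 0 0 0 0.5 255;0 0 0 0 0 0.5 255;0 0 0 0 0 0.5 255;0 0 0 0 0 0.5 255;0 0 0 0 0 0.5 255;0 0 0 0 0 0.5 255"}}

```text
time: 17.23
position: [0.489, 0.3103, 0.0722]
tool_rot: [-1.965, -2.451, -0.002]
ft_force: [-1.6, -2.2, 6.6]
grip_width: 0.154
grip_force: 75.9
```

```bash
python3 st.py
```

```text
17.2333 [0.489  0.3103 0.0722] head 12.575772788534666 tq [-0.367  0.411 -0.635] F [-1.6 -2.2  6.6] 0.1544814979865208 75.92039633542299
```

Call:
{"op": "move_arm", "data": {"increments": "0 0 0 0 0 0.2 255;0 0 0 0 0 0.2 255;0 0 0 0 0 0.2 255;0 0 0 0 0 0.2 255;0 0 0 0 0 0.2 255;0 0 0 0 0 0.2 255;0 0 0 0 0 0.2 255;0 0 0 0 0 0.2 255"}}

```text
time: 17.9
position: [0.4891, 0.3103, 0.0722]
tool_rot: [-1.931, -2.478, -0.002]
ft_force: [-1.3, -0.4, 6.0]
grip_width: 0.156
grip_force: 75.9
```

```bash
python3 st.py
```

```text
17.9 [0.4891 0.3103 0.0722] head 14.129668690487717 tq [-0.311  0.382 -0.747] F [-1.3 -0.4  6. ] 0.15558965605530287 75.89683684520423
```

Call:
{"op": "move_arm", "data": {"increments": "0 0 0 0 0 0.2 255;0 0 0 0 0 0.2 255;0 0 0 0 0 0.2 255;0 0 0 0 0 0.2 255;0 0 0 0 0 0.2 255;0 0 0 0 0 0.2 255;0 0 0 0 0 0.2 255;0 0 0 0 0 0.2 255"}}

```text
time: 18.57
position: [0.489, 0.3104, 0.0722]
tool_rot: [-1.897, -2.504, -0.002]
ft_force: [-2.1, -1.5, 7.0]
grip_width: 0.156
grip_force: 76.0
```

```bash
python3 st.py
```

```text
18.5667 [0.489  0.3104 0.0722] head 15.70596902796694 tq [-0.331  0.437 -0.906] F [-2.1 -1.5  7. ] 0.15630292189062187 75.99941091611981
```

Resistance has grown by about 0.52 N m, so I'll let go and rise.

Call:
{"op": "move_arm", "data": {"increments": "0 0 0 0 0 0 190;0 0 0 0 0 0 160;0 0 0 0 0 0 140;0 0 0 0 0 0 130;0 0 0 0 0 0 130;0 0 0 0 0 0 130;0 0 0 0 0 0 130;0 0 0 0 0 0 130"}}

```text
time: 19.23
position: [0.4881, 0.3101, 0.0705]
tool_rot: [-1.893, -2.507, 0.001]
ft_force: [0.9, 1.4, -0.1]
grip_width: 0.486
grip_force: 0.0
```

Call:
{"op": "move_arm", "data": {"increments": "0 0 10 0 0 0 130;0 0 20 0 0 0 130;0 0 30 0 0 0 130;0 0 30 0 0 0 130;0 0 30 0 0 0 130;0 0 30 0 0 0 130;0 0 0 0 0 0 130;0 0 0 0 0 0 130"}}

```text
time: 19.9
position: [0.4897, 0.311, 0.224]
tool_rot: [1.893, 2.506, 0.008]
ft_force: [-0.1, 0.2, -0.1]
grip_width: 0.485
grip_force: 0.0
```

Call:
{"op": "move_arm", "data": {"increments": "0 0 0 0 0 -4 130;0 -10 0 0 0 -4 130;0 -20 0 0 0 -4 130;0 -20 0 0 0 -4 130;0 -4 0 0 0 -4 130;0 0 0 0 0 -4 130;0 0 0 0 0 0 130;0 0 0 0 0 0 130"}}

```text
time: 20.57
position: [0.4878, 0.2561, 0.22]
tool_rot: [-2.371, -2.061, 0.003]
ft_force: [-0.1, 0.2, 0.1]
grip_width: 0.489
grip_force: 0.0
```

```bash
python3 st.py; python3 - <<'E'
from h import *
p=ctrl.get_image("wrist"); save(p,"w3"); P=pts(p); x,y,z=P.T
m=(z>.108)&(z<.125)&(np.hypot(x-.481,y-.253)<.035)
print(m.sum(),cv2.minEnclosingCircle(P[m][:,:2].astype(np.float32)*1000),P[m].mean(0))
m=(z>.098)&(z<.110)&(abs(x-.49)<.06)&(y>.285)&(y<.35)
print("bar",cv2.minAreaRect(P[m][:,:2].astype(np.float32)*1000))
E
```

```text
20.5667 [0.4878 0.2561 0.22  ] head -7.995351195636194 tq [-0.109  0.045  0.05 ] F [-0.1  0.2  0.1] 0.4891819194044031 0.0
3490 ((484.4411926269531, 253.17489624023438), 22.455469131469727) [0.48459022 0.25457684 0.11626761]
bar ((488.7669982910156, 311.1312255859375), (14.097490310668945, 43.95609664916992), 13.08554744720459)
```

View pics/w3.png

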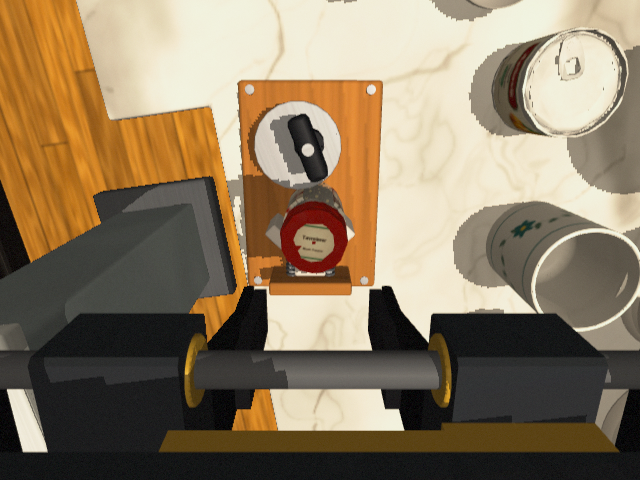

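```bash
python3 - <<'E'
from h import *
p=ctrl.get_image("wrist"); P=pts(p); x,y,z=P.T
m=(z>.112)&(z<.122)&(np.hypot(x-.4844,y-.2532)<.019)
A=np.c_[x[m],y[m],np.ones(m.sum())]; print("cap slope wrist",np.linalg.lstsq(A,z[m],rcond=None)[0])
for n in ["scene","top"]:
    q=ctrl.get_image(n); Q=pts(q)
    n_=np.hypot(Q[:,0]-.4844,Q[:,1]-.2532)<.035
    if n=="top":
        k=n_&(Q[:,2]>.108)&(Q[:,2]<.125); print("top cap",k.sum(),cv2.minEnclosingCircle(Q[k][:,:2].astype(np.float32)*1000))
    else:
        k=n_&(Q[:,2]>.112)&(Q[:,2]<.122)&(np.hypot(Q[:,0]-.4844,Q[:,1]-.2532)<.019)
        A=np.c_[Q[k][:,:2],np.ones(k.sum())]; print("cap slope scene",np.linalg.lstsq(A,Q[k][:,2],rcond=None)[0],k.sum())
        from scipy.optimize import least_squares
        for h in [.06,.07,.08,.09,.10,.11]:
            b=Q[n_&(abs(Q[:,2]-h)<.005)][:,:2]
            if len(b)>15:
                r=least_squares(lambda c:np.hypot(*(b-c).T)-.0225,[.484,.253],loss="soft_l1",f_scale=.001); print(h,len(b),np.round(r.x,4),np.round(r.cost,6))
# jaw top in wrist
m=(z>.046)&(z<.058)&(abs(x-.48)<.05)&(y>.19)&(y<.275)&(np.hypot(x-.4844,y-.2532)>.022)
J=P[m]; c=np.array([.4889,.3111]); ux=np.array([.99,-.141]); uy=np.array([.141,.99])
a=(J[:,:2]-c)@ux*1000; b=(J[:,:2]-c)@uy*1000
for s in (a<0,a>0): print(s.sum(),"x",a[s].min(),a[s].max(),"y",b[s].min(),b[s].max(), np.polyfit(b[s],a[s],1))
E
```

```text
cap slope wrist [-0.00897687  0.00615385  0.1195238 ]
cap slope scene [0.00701097 0.00879151 0.11190319] 152
0.06 112 [0.4864 0.252 ] 6.1e-05
0.07 123 [0.4861 0.2521] 8.6e-05
0.08 119 [0.4863 0.2527] 6.8e-05
0.09 121 [0.487  0.2541] 8.4e-05
0.1 111 [0.4862 0.2522] 6.2e-05
0.11 125 [0.4865 0.2528] 5.6e-05
top cap 0 ((0.0, 0.0), 0.0)
878 x -36.26733557928586 -0.6891024304734816 y -126.73264911356416 -37.245334208624236 [ -0.12833891 -33.40978632]
501 x 0.016947268309989858 36.07258686042136 y -121.98255751302841 -35.78329374386485 [ 0.14938578 32.21098009]
```

```bash
python3 -c "
from bench import ctrl
print(ctrl.close_job())"
```

```text
the job is handed in; nothing more can be done
None
```

I stood the spice jar upright in the V-jaw, turned the knob counterclockwise until its resistance had grown by about 0.52 N m, let go and handed the job in. No verdict came back, the clamping force is estimated from torque at about 13 to 26 N (limit 25 N), and the jar sits about 4 mm off the V's centreline, perhaps against only one wall.

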